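# Load a sample vial and hold the keyed light shield down on the turbidimeter

### The job

Take a cloudiness reading: stand the blue-capped glass sample vial upright in the well of the small bench turbidimeter, then set the black knurled light shield over the port and turn it until the keyways hidden inside it drop over the port's pins. Push the shield fully home against the sprung orange ring and keep holding it there: the meter only reads while it is held down, so finish while still holding the shield pressed home, without letting go. Leave the bottles and the specimen cup round about where they stand.

Things in the scene. Friction and masses are not known exactly. Their poses are not given: they have to be found in the camera images.
- vial_center (a point): centre (half-way up) of the sample vial: clear glass, 24 mm in diameter, 72 mm high with its fixed ribbed blue cap (the top 18 mm), about 45 g, standing free on the worktop; z is its long axis, up. Seated in the well, only its top 26 mm stands out above the spigot, so grip no lower than that to set it in.
- shield_center (a point): centre (half-way up) of the light shield: a black knurled collar with closed top, 56 mm in diameter, 60 mm high, about 120 g, standing free on the worktop, open end down; z is its axis, up. The inside is 38 mm wide below and leaves room for the vial.
- shield_rim (a point): centre of the shield's lower rim, 30 mm below its centre. Three keyways 8 mm wide, 18 mm deep and 120 degrees apart run up from the rim inside the skirt. Nothing outside shows where they are; their angle is not known beforehand.
- well (a point): centre of the mouth of the vial well, at the top of the port's aluminium spigot on the turbidimeter (pale grey box 130 x 110 mm, fixed; deck 66 mm above the worktop). z up, -x toward its sloping display. The spigot is 36 mm in diameter, bevelled on top, stands 26 mm above the deck, mouth 92 mm above the worktop. The well: 27 mm bore with flared mouth, floor 46 mm below this point.
- pin_level (a point): point on the spigot's axis 12 mm below the mouth, level with the tops of three 4 mm steel pins that stick out 6 mm all round, 120 degrees apart. The pins' angle is unknown and not told by this point's axes. Off the keyways the shield's rim rides here; over the pins it drops 6 mm to the orange ring, and is fully home 11 mm below this point.
- seal_ring (a joint): travel of the sprung orange ring round the foot of the spigot: 0 up (its top 18 mm below the spigot's mouth), 0.005 m fully down. Its spring pushes up with 5 N at 0, 9 N when fully down, and lifts the shield again when it is let go.
- oil_bottle: small amber bottle with a black cap, 27 mm wide, 60 mm high, standing loose on the worktop; origin under its centre. To be left alone.
- reagent_vial0: small white reagent bottle with a purple cap, 31 mm wide, 66 mm high, loose on the worktop; origin under its centre. To be left alone.
- reagent_vial1: small white reagent bottle with a purple cap, 31 mm wide, 62 mm high, loose on the worktop; origin under its centre. To be left alone.
- specimen_cup_c: specimen cup with a yellow lid, 60 mm wide, 64 mm high, loose on the worktop; origin under its centre. To be left alone.
Things that resemble listed ones, but are neither listed nor needed, are in the scene too. Leave any pink look-alike of the part that bears vial_center alone.

How it is judged:
On the way, in this order (a step that is already met when the one before it is completed fails the run):
1. the vial stands seated in the well and has been let go (horizontal distance between vial_center and well below 0.004 m and z of vial_center in the frame of well below -0.006 m and angle between vial_center's own z axis and vertical below 0.15 rad and contact force between the fingers and sample_vial below 0.2 N), for 0.2 s.
2. the shield has dropped with its keyways over the pins (horizontal distance between shield_center and well below 0.003 m and z of shield_center in the frame of well below 0.0145 m and angle between shield_center's own z axis and vertical below 0.08 rad), for 0.2 s.
At the end, for the whole second after the job is handed in: The vial stands upright on the well floor (within 4 mm); the shield, keyways over the pins, is centred within 3 mm, upright and within 1.5 mm of its lowest seat; the seal ring is at least 4 mm down; the fingers still press the shield home through the last second (value of joint seal_ring above 0.004 m and horizontal distance between shield_center and well below 0.003 m and z of shield_center in the frame of well below 0.0085 m and angle between shield_center's own z axis and vertical below 0.06 rad and contact force between the fingers and light_shield above 2 N and horizontal distance between vial_center and well below 0.004 m and z of vial_center in the frame of well below -0.006 m and angle between vial_center's own z axis and vertical below 0.15 rad); the arm keeps its last pose, push and grip.
It fails at once if the vial is knocked over (angle between vial_center's own z axis and vertical above 0.6 rad).
It fails at once if one of the loose bottles or the specimen cup is pushed from its place (distance of any of oil_bottle, reagent_vial0, reagent_vial1, specimen_cup_c from where it was at the start of the episode above 0.025 m).
It also fails if it takes over 64 s, if anything falls off the work surface, if the arm or the gripper's body presses on something with over 40 N, if the wrist force passes 120 N, or if a joint passes its speed limit or range.

### The arm

A 7-joint arm with a two-finger parallel gripper is mounted at the origin on a cart in front of the work surface, level with it; the furniture and walls round the work are solid. World frame = base frame: x ahead of the robot, y to its left, z up, the work surface at z = 0. Lengths are in m, angles in rad, forces in N, time in s.
With the tool pointing down it reaches from about 0.4 to 0.875 m from the base axis. Payload 19.3 kg.
Tool frame: the origin (TCP) lies at the very end of the fingers, on their centre line; the grasp point (between the pads) lies 19 mm behind it (bot.grasp_offset is the distance from the TCP to the grasp point, in m); z points along the fingers, x is the direction in which the jaws open and shut, and the axes are right-handed (so a half turn about z gives the same grasp; the last joint's range is limited). The gripper opens to 85 mm and grips with 20 to 120 N. Pads are 22 mm wide; open, the fingers measure 114 mm over their backs; the gripper's body (76 mm by 85 mm) begins 54 mm behind the grasp point. The pads swing forward as they close: fully open they stand 13 mm farther back than shut.
Start: joints at [-1.186, 0.521, -0.036, 1.599, 0.021, 1.021, -0.113], TCP at [0.275, 0.561, 0.231] pointing down, gripper open.
Joint ranges: [-2.91, 2.91], [-0.3, 2.13], [-1.5, 1.42], [0.17, 2.43], [-1.26, 4.41], [0.16, 1.93], [-2.52, 2.52]. Speed limits (rad/s): [1.89, 1.89, 2.39, 2.39, 3.01, 3.01, 3.01].

### API

Orientations are given as [roll, pitch, yaw] about the fixed x, y, z axes, in that order (R = Rz(yaw) Ry(pitch) Rx(roll)).
In Python, from workcell import status, grab_frame, calibration, job, regions_of, mark_of, bot gives the robot as it stands.
- The arm moves only by the tool carry_out, never from a script. Its argument "deltas" is one flat list of numbers, 5 for each row, row after row: the opening, from -1 (shut) to 1 (fully open), then the shift along the tool's x, y, z in cm, then the turn about the tool's z in degrees. A call has 1 to 20 rows; each row shifts and turns the commanded pose from where the row before left it, along the tool's axes as they then stand; what a row does not reach is not made up. A row lasts 1/12 s, in which the tool goes at most 41.7 mm and 7.16 degrees, less where a joint would pass 70% of its speed; a pose out of reach is approached as far as the arm can. A call with a gripper value outside its range is refused whole. The fingers move at their own pace and stop on an object; "newtons" is the grip in N (left out, the last holds). Time passes only in rows, so rows that do not move let the fingers close. It gives the time, the measured TCP pose, the force and the opening at its end, in the units of the state.
- status.observe(): the state, without advancing time (a new reading comes with each control period).
- grab_frame(name): name is "side" or "top" or "wrist"; returns the picture (420x560x3 uint8, red, green, blue); there is no depth.
- calibration(name): a dict with "fov_y" (degrees; the focal length in pixels is half the picture's height over the tangent of half this angle, whatever the lens; pixels are square), "cx", "cy" (the principal point, pixels), "R" (3x3) and "t" (3): a world point X has camera coordinates R X + t. Camera axes: x right, y down, z forward; pixel columns grow to the right and rows downward; lengths in m; the calibration is good to about 2 mm. A picture is of the moment at which its call begins: read the wrist's pose just before it. calibration takes no time and is no camera call; for the wrist camera it gives the pose at the moment of the call.
- job.job_done(): hands the job in, once; it reports no verdict.
Trained networks look in the newest picture that a camera, given by its name, has taken for a name from the list of things; names that differ only in an ending like _2 or _b are one class to them, and where a whole thing is asked for, a point or a joint stands for the part that bears it (a point fixed in the world has none). Each returns a list of dicts, best first, with "p" (0 to 1); they miss things now and then, are a little off and sometimes report something else, mostly with a low value. They report only what shows in the picture. A call takes as long as a camera call. They do not tell look-alikes from the thing itself.
- regions_of(camera, target): "region" (420x560 bool, what is visible of it) and "xy" ([column, row] in pixels, amid what is visible of it).
- mark_of(camera, target): "xy" ([column, row] in pixels: a listed point, or the origin of a listed thing).
The state is a dict: "clock": time; "qpos": joint angles; "qd": joint speeds; "joint_efforts": joint torques, N m; "position": TCP position; "tool_rot": TCP orientation; "force": force on the tool from outside, world axes, zero at the start; "moment": the same for the moment, N m; "grip_width": finger opening in m.
Only numpy, scipy, OpenCV 4.12 (cv2) and the standard library are available. Lean on these libraries where they do the work, as an engineer would, in place of code of your own. Each camera call takes 0.05 s, during which the arm holds its last target.

## Working session

There is one attempt and no reset: what is moved stays moved. The work goes in short steps, Python scripts to look and compute and a tool call to move; the robot and the scene stay as the last step left them, time stands still between calls to the robot, and variables do not carry over. Pictures are saved under pics/ and viewed, and the job is handed in when it is done.

Besides the shell and the picture viewer there is one more tool, called after "Call:" in YAML: its name, and indented under it one key for each argument. carry_out: Moves the arm, as the interface text tells. Its arguments: {"type":"object","properties":{"deltas":{"type":"array","items":{"type":"number"}},"newtons":{"type":"number"}},"required":["deltas"]}

```bash
mkdir -p pics; ls
python3 - <<'E'
from workcell import status, grab_frame, calibration
import cv2
s=status.observe(); print({k:s[k] for k in ('clock','position','tool_rot','force','grip_width','qpos')})
for n in ('side','top','wrist'):
    im=grab_frame(n); cv2.imwrite(f'pics/{n}0.png',im[:,:,::-1]); c=calibration(n); print(n,c)
E
```

```text
pics
{'clock': 0.0, 'position': array([0.27445566, 0.56114542, 0.23071909]), 'tool_rot': array([3.14148648e+00, 1.14434671e-03, 1.11595448e+00]), 'force': array([ 0.48407958,  0.33722154, -0.16135031]), 'grip_width': 0.08526833337067025, 'qpos': array([-1.18617591,  0.5220363 , -0.03633179,  1.59998768,  0.02123117,
        1.02110378, -0.11283113])}
side {'fov_y': 54.378097698614724, 'cx': 274.459128885987, 'cy': 209.20761737099835, 'R': array([[ 0.03030898, -0.99935469,  0.01927621],
       [-0.67631951, -0.0347042 , -0.73579042],
       [ 0.73598457,  0.00926418, -0.67693492]]), 't': array([-0.30440382,  0.38851177,  0.5525026 ])}
top {'fov_y': 55.74963929392099, 'cx': 280.04017750083267, 'cy': 204.50123440127243, 'R': array([[-0.01514927, -0.99988051, -0.00307766],
       [-0.99846541,  0.01529166, -0.05322581],
       [ 0.05326652,  0.00226661, -0.99857776]]), 't': array([-0.25981105,  0.49188637,  1.00700804])}
wrist {'fov_y': 68.24473828547218, 'cx': 281.21729502507475, 'cy': 201.6859768260337, 'R': array([[ 0.43964885,  0.89816801, -0.00176406],
       [ 0.86538026, -0.42307192,  0.268565  ],
       [ 0.24047017, -0.11960087, -0.96325995]]), 't': array([-0.62463076, -0.03479609,  0.37913444])}
```

View pics/side0.png

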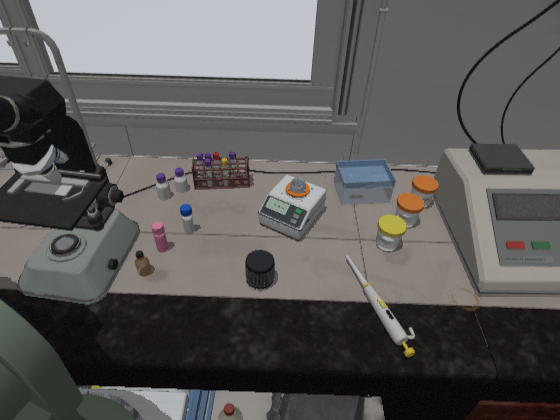

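View pics/top0.png

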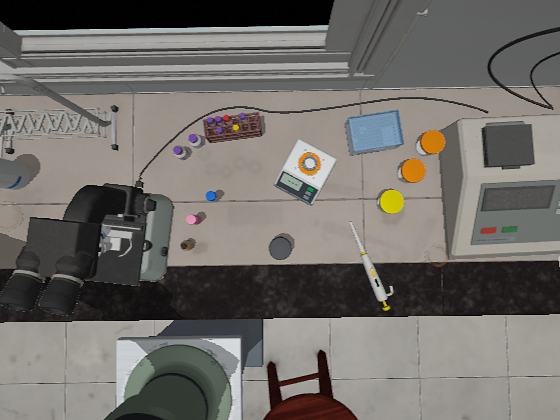

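View pics/wrist0.png

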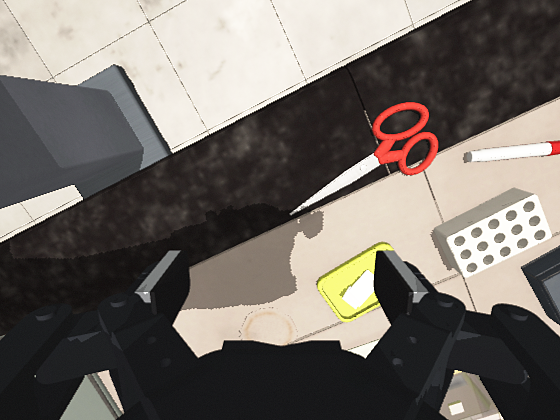

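```bash
cat > h.py <<'E'
import numpy as np, cv2
from workcell import status, grab_frame, calibration, job, regions_of, mark_of, bot
def ray(c,xy):
    f=210/np.tan(np.radians(c['fov_y']/2)); R=np.array(c['R']);t=np.array(c['t'])
    d=R.T@np.array([(xy[0]-c['cx'])/f,(xy[1]-c['cy'])/f,1.]); return -R.T@t, d/np.linalg.norm(d)
def onz(c,xy,z):
    o,d=ray(c,xy); return o+d*(z-o[2])/d[2]
def proj(c,X):
    f=210/np.tan(np.radians(c['fov_y']/2)); p=np.array(c['R'])@np.array(X)+c['t']; return np.array([c['cx']+f*p[0]/p[2],c['cy']+f*p[1]/p[2]])
def tri(obs):
    A=np.zeros((3,3));b=np.zeros(3)
    for c,xy in obs:
        o,d=ray(c,xy);P=np.eye(3)-np.outer(d,d);A+=P;b+=P@o
    X=np.linalg.solve(A,b); return X,[np.linalg.norm((np.eye(3)-np.outer(d,d))@(X-o)) for o,d in (ray(c,xy) for c,xy in obs)]
def st():
    s=status.observe(); print('t',round(s['clock'],2),'pos',np.round(s['position'],4),'rot',np.round(s['tool_rot'],4),'F',np.round(s['force'],1),'w',round(s['grip_width'],4)); return s
E
python3 - <<'E'
from h import *
C={}
for n in('side','top'):
    grab_frame(n);C[n]=calibration(n)
zs={'vial_center':.036,'shield_center':.03,'well':.092,'pin_level':.08,'oil_bottle':0,'reagent_vial0':0,'specimen_cup_c':0}
for k,z in zs.items():
    for n in C:
        for m in mark_of(n,k)[:4]: print(k,n,np.round(m['xy'],1),round(m['p'],2),np.round(onz(C[n],m['xy'],z),4))
st()
E
```

```text
vial_center side [161.6 237.8] 0.65 [ 0.4493 -0.0532  0.036 ]
vial_center side [185.5 217.5] 0.54 [ 0.5128 -0.0914  0.036 ]
vial_center top [213.9 198.7] 0.59 [ 0.5038 -0.1014  0.036 ]
vial_center top [191.4 219. ] 0.48 [ 0.4536 -0.0446  0.036 ]
shield_center side [260.9 272. ] 0.89 [ 0.3728 -0.266   0.03  ]
shield_center side [187.5 217. ] 0.36 [ 0.5208 -0.0935  0.03  ]
shield_center top [280.3 248.6] 0.9 [ 0.3761 -0.2663  0.03  ]
well side [298.2 180.5] 0.7 [ 0.5872 -0.3384  0.092 ]
well top [307.8 161.7] 0.96 [ 0.5847 -0.3351  0.092 ]
pin_level side [297.5 186. ] 0.58 [ 0.5823 -0.3375  0.08  ]
pin_level top [306.4 161.6] 0.84 [ 0.5869 -0.3326  0.08  ]
oil_bottle side [146.5 268.6] 0.51 [ 0.3949 -0.0286  0.    ]
oil_bottle side [261.5 279. ] 0.33 [ 0.3789 -0.2668 -0.    ]
oil_bottle side [165.6 197.5] 0.32 [ 0.618  -0.0175  0.    ]
oil_bottle top [186.9 247.9] 0.68 [ 0.3798 -0.0246  0.    ]
oil_bottle top [183.8 152.2] 0.45 [ 0.6297 -0.0171  0.    ]
reagent_vial0 side [185.8 191.2] 0.72 [ 0.6445 -0.0623  0.    ]
reagent_vial0 side [166.2 195.9] 0.62 [ 0.624  -0.0176  0.    ]
reagent_vial0 top [199.9 144. ] 0.55 [ 0.6507 -0.0594  0.    ]
reagent_vial0 top [185.8 150.3] 0.48 [ 0.6346 -0.0224  0.    ]
specimen_cup_c side [385.2 239.6] 0.93 [ 0.5013 -0.5378  0.    ]
specimen_cup_c top [386.  203.2] 0.57 [ 0.4877 -0.5426  0.    ]
t 0.95 pos [0.2746 0.5615 0.2313] rot [-3.1416 -0.      1.116 ] F [ 0.3 -0.2  0.3] w 0.0857
```

Run:
```python
import cv2,numpy as np
a=cv2.imread('pics/side0.png')[190:290,130:280];b=cv2.imread('pics/top0.png')[130:260,170:340]
a=cv2.resize(a,(600,400),interpolation=cv2.INTER_CUBIC);cv2.imwrite('pics/crop_side.png',a)
cv2.imwrite('pics/crop_top.png',cv2.resize(b,None,fx=4,fy=4,interpolation=cv2.INTER_CUBIC))
```

```text
(no output)
```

View pics/crop_side.png

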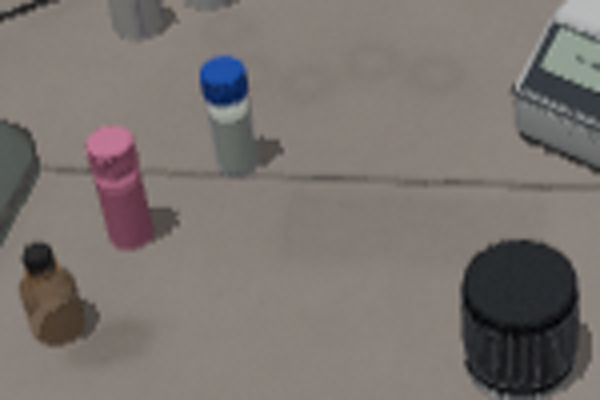

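View pics/crop_top.png

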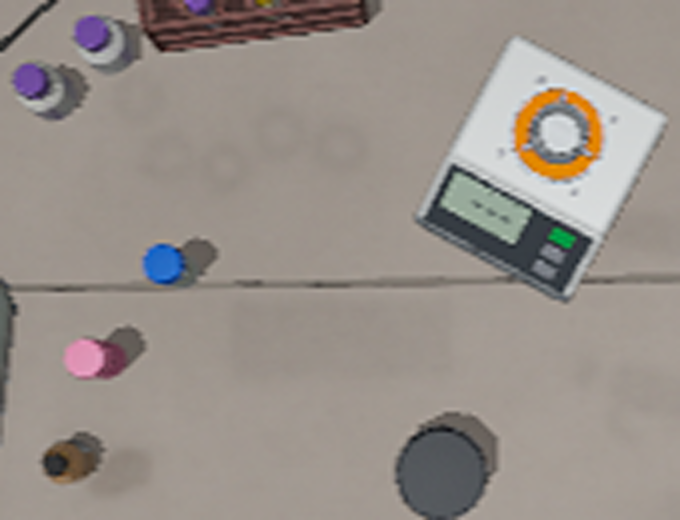

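Run:
```python
import cv2,numpy as np
a=cv2.imread('pics/side0.png')[60:310,0:190];b=cv2.imread('pics/top0.png')[170:330,0:200]
a=cv2.resize(a,None,fx=2.2,fy=2.2);b=cv2.resize(b,None,fx=2,fy=2)
h=max(a.shape[0],b.shape[0]);o=np.zeros((h,a.shape[1]+b.shape[1],3),np.uint8);o[:a.shape[0],:a.shape[1]]=a[:h];o[:b.shape[0],a.shape[1]:]=b
print(o.shape,a.shape);cv2.imwrite('pics/scope.png',o[:600,:800+20])
```

```text
(550, 818, 3) (550, 418, 3)
```

View pics/scope.png

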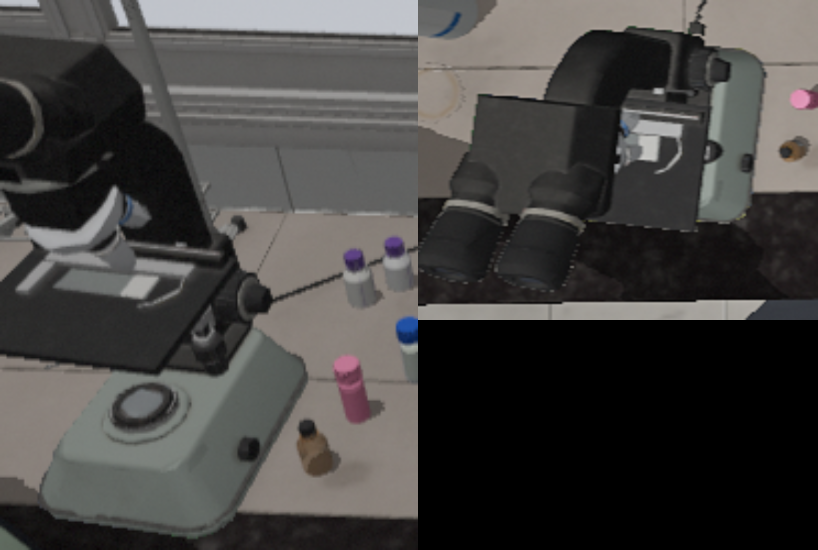

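Run:
```python
from h import *
cs,ct=calibration('side'),calibration('top')
print(ray(cs,(280,210)),ray(ct,(280,210)))
for a in [(66.8,105),(47,80)]:
  for b in [(101,225),(96,277)]:
    print(a,b,tri([(cs,a),(ct,b)]))
# stage right front corner
print(tri([(cs,(71.8,228.6)),(ct,(138.5,284.5))]))
# base extents
for p in [(172,200),(168,280)]: print(onz(ct,p,0.05))
print('eyepiece',[onz(ct,(75,315),z) for z in (.3,.4)], [onz(ct,(20,312),z) for z in (.3,.4)])
```

```text
(array([-0.13464914, -0.29584287,  0.66573929]), array([ 0.73501559, -0.00434766, -0.67803627])) (array([ 0.43355577, -0.26958425,  1.03095728]), array([ 0.03943622,  0.00257932, -0.99921876]))
(66.8, 105) (101, 225) (array([0.43938957, 0.04200719, 0.34483318]), [np.float64(0.00010992850181387212), np.float64(0.00010992850181382413)])
(66.8, 105) (96, 277) (array([0.36101451, 0.01129729, 0.39295639]), [np.float64(0.015053465130113408), np.float64(0.015053465130113445)])
(47, 80) (101, 225) (array([0.43397009, 0.0392643 , 0.38501329]), [np.float64(0.015123311888660495), np.float64(0.015123311888660573)])
(47, 80) (96, 277) (array([0.36050895, 0.01131707, 0.42452053]), [np.float64(0.0012359345690846426), np.float64(0.0012359345690847615)])
(array([0.31504241, 0.03147228, 0.19475286]), [np.float64(0.0009673908652026716), np.float64(0.0009673908652026023)])
[5.01149222e-01 1.39884522e-04 5.00000000e-02]
[0.30476451 0.01008165 0.05      ]
eyepiece [array([0.27694168, 0.10816   , 0.3       ]), array([0.29836757, 0.05648198, 0.4       ])] [array([0.2837853 , 0.20853025, 0.3       ]), array([0.30427494, 0.14312089, 0.4       ])]
```

Call:
carry_out:
  deltas: [1, 0, 0, -4, 0, 1, 0, 0, -4, 0, 1, 0, 0, -4, 0, 1, 0, 0, -4, 0, 1, 0, 0, -4, 0, 1, 0, 0, -4, 0, 1, 0, 0, -4, 0, 1, 0, 0, -3, 0]

```text
clock: 1.62
position: [0.2744, 0.561, 0.545]
tool_rot: [-3.141, -0.003, 1.116]
force: [-0.1, 0.9, 0.4]
grip_width: 0.0854
```

Call:
carry_out:
  deltas: [1, -1.5, 3.53, 0, 0, 1, -1.5, 3.53, 0, 0, 1, -1.5, 3.53, 0, 0, 1, -1.5, 3.53, 0, 0, 1, -1.5, 3.53, 0, 0, 1, -1.5, 3.53, 0, 0, 1, -1.5, 3.53, 0, 0, 1, -1.5, 3.53, 0, 0, 1, -1.5, 3.53, 0, 0]

```text
clock: 2.37
position: [0.5015, 0.2989, 0.5415]
tool_rot: [3.141, -0.0, 1.116]
force: [0.6, 0.7, -0.1]
grip_width: 0.0857
```

Call:
carry_out:
  deltas: [1, -3.6, 1.76, 0, 0, 1, -3.6, 1.76, 0, 0, 1, -3.6, 1.76, 0, 0, 1, -3.6, 1.76, 0, 0, 1, -3.6, 1.76, 0, 0, 1, -3.6, 1.76, 0, 0, 1, -3.6, 1.76, 0, 0, 1, -3.6, 1.76, 0, 0, 1, -3.6, 1.76, 0, 0, 1, -3.6, 1.76, 0, 0]

```text
clock: 3.2
position: [0.5, -0.1021, 0.5416]
tool_rot: [3.141, -0.0, 1.116]
force: [1.6, 0.4, 0.7]
grip_width: 0.0852
```

Call:
carry_out:
  deltas: [1, 0, 0, 4, 2.4, 1, 0, 0, 4, 2.4, 1, 0, 0, 4, 2.4, 1, 0, 0, 4, 2.4, 1, 0, 0, 4, 2.4, 1, 0, 0, 4, 2.4, 1, 0, 0, 0, 0]

```text
clock: 3.78
position: [0.4977, -0.0995, 0.2957]
tool_rot: [-3.135, 0.006, 0.863]
force: [-0.6, 0.6, 0.1]
grip_width: 0.085
```

Run:
```python
from h import *
s=st(); print(s['qpos'])
c=calibration('wrist'); im=grab_frame('wrist'); cv2.imwrite('pics/w1.png',im[:,:,::-1])
print('cam',-np.array(c['R']).T@c['t'])
for k,z in(('vial_center',.036),('well',.092),('pin_level',.08),('shield_center',.03)):
    for m in mark_of('wrist',k)[:3]: print(k,m['xy'],round(m['p'],2),onz(c,m['xy'],z))
```

```text
t 3.78 pos [ 0.4977 -0.0995  0.2957] rot [-3.1349  0.0055  0.8628] F [-0.6  0.6  0.1] w 0.085
[-0.21316785  0.28151076  0.36890144  1.83122692 -0.11395543  1.05838359
  1.06208269]
cam [ 0.44742671 -0.05488668  0.43871092]
vial_center [288.8, 115.9] 0.67 [ 0.45051608 -0.0483862   0.036     ]
vial_center [292.3, 176.1] 0.58 [ 0.51184773 -0.09422237  0.036     ]
well [187.6, 345.5] 0.61 [ 0.58720611 -0.34147173  0.092     ]
pin_level [188.5, 338.7] 0.84 [ 0.58504001 -0.3426144   0.08      ]
shield_center [132.7, 183.1] 0.79 [ 0.38027626 -0.26458364  0.03      ]
```

View pics/w1.png

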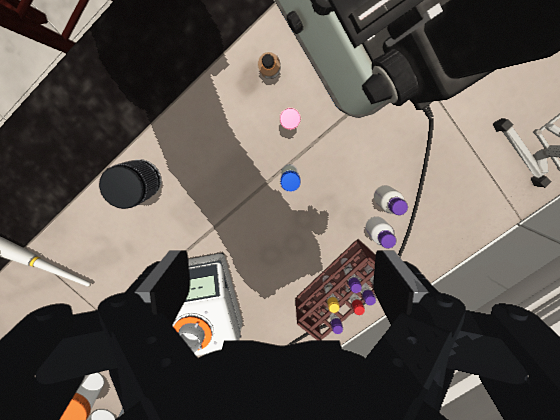

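Run:
```python
from h import *
import cv2
C={n:calibration(n) for n in('side','top')}
# wrist calib from pose at w1 (robot still)
C['wrist']=calibration('wrist')
obs=[]
for n,f,box in (('side','side0',(170,195,205,225)),('top','top0',(200,185,225,210)),('wrist','w1',(270,160,310,200))):
    im=cv2.imread(f'pics/{f}.png'); hsv=cv2.cvtColor(im,cv2.COLOR_BGR2HSV)
    m=cv2.inRange(hsv,(105,140,60),(125,255,255)); x0,y0,x1,y1=box
    M=np.zeros_like(m);M[y0:y1,x0:x1]=m[y0:y1,x0:x1]
    k,l,s,c=cv2.connectedComponentsWithStats(M); i=1+np.argmax(s[1:,4]); print(n,s[i],c[i],onz(C[n],c[i],.067)); obs.append((C[n],c[i]))
print(tri(obs)); print(tri(obs[:1]+obs[2:])); print(tri(obs[:2]))
```

```text
side [180 204  12  12 111] [185.44144144 209.6036036 ] [ 0.50526037 -0.09665144  0.067     ]
top [206 191  10  10  79] [210.46835443 195.65822785] [ 0.50913559 -0.0982994   0.067     ]
wrist [281 171  19  20 316] [289.90189873 180.59493671] [ 0.51749606 -0.0987688   0.067     ]
(array([ 0.5131224 , -0.09707609,  0.06189405]), [np.float64(0.0029580915337015117), np.float64(0.0035851050824763876), np.float64(0.005633204368062172)])
(array([ 0.51743675, -0.0965508 ,  0.0577516 ]), [np.float64(0.0036284282826465684), np.float64(0.003628428282646511)])
(array([ 0.50927812, -0.09652466,  0.0632204 ]), [np.float64(0.0010990847847547121), np.float64(0.0010990847847547071)])
```

Call:
carry_out:
  deltas: [1, 0.5, 0.4, 4, 0, 1, 0.5, 0.4, 4, 0, 1, 0, 0, 4, 0, 1, 0, 0, 3.5, 0, 1, 0, 0, 1, 0, 1, 0, 0, 0, 0, 1, 0, 0, 0, 0]

```text
clock: 4.62
position: [0.5144, -0.098, 0.1382]
tool_rot: [3.14, -0.001, 0.865]
force: [-0.7, -0.1, 0.0]
grip_width: 0.0857
```

```bash
cat >> h.py <<'E'
def blue(n,im,lo=(105,140,50),hi=(125,255,255)):
    hsv=cv2.cvtColor(im,cv2.COLOR_RGB2HSV);M=cv2.inRange(hsv,lo,hi)
    k,l,s,c=cv2.connectedComponentsWithStats(M);return [(s[i].tolist(),c[i]) for i in 1+np.argsort(-s[1:,4])[:3]],l
E
python3 - <<'E'
from h import *
st(); c=calibration('wrist'); im=grab_frame('wrist'); cv2.imwrite('pics/w2.png',im[:,:,::-1]); s=st(); c2=calibration('wrist')
print(abs(c['R']-c2['R']).max(),abs(c['t']-c2['t']).max())
r,_=blue('wrist',im)
for a,b in r: print(a,b,onz(c,b,.067))
print(mark_of('wrist','vial_center'))
p=s['position']; print('tcp proj',proj(c,p), 'tcp below',proj(c,[p[0],p[1],.067]))
E
```

```text
t 4.62 pos [ 0.5144 -0.098   0.1382] rot [ 3.1401e+00 -1.2000e-03  8.6470e-01] F [-0.7 -0.1  0. ] w 0.0857
t 4.67 pos [ 0.5146 -0.098   0.1387] rot [ 3.1391e+00 -2.0000e-03  8.6460e-01] F [ 0.1 -0.2  0.5] w 0.0853
0.0012259436749101627 0.00032058945495055946
[261, 189, 34, 36, 954] [277.63522013 206.58909853] [ 0.50924249 -0.09665706  0.067     ]
[{'xy': [278.0, 100.6], 'p': 0.64}, {'xy': [279.3, 198.9], 'p': 0.63}, {'xy': [24.7, 205.1], 'p': 0.6}, {'xy': [408.6, 269.5], 'p': 0.41}]
tcp proj [281.07551196 257.01745562] tcp below [281.08286781 213.19792032]
```

View pics/w2.png

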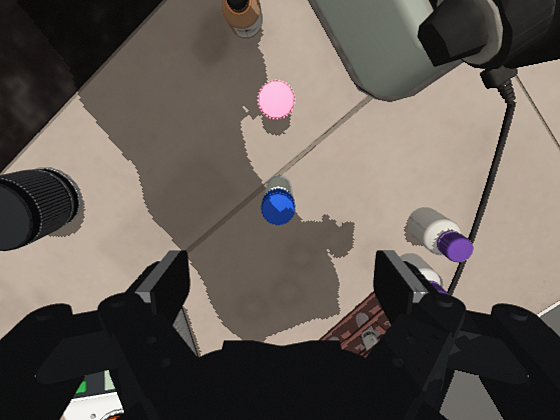

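Call:
carry_out:
  newtons: 35
  deltas: [1, -0.25, -0.5, 2, 0, 1, 0, 0, 2, 0, 1, 0, 0, 2, 0, 1, 0, 0, 2, 0, 1, 0, 0, 1.15, 0, 1, 0, 0, 0, 0, 1, 0, 0, 0, 0]

```text
clock: 5.3
position: [0.5084, -0.0965, 0.0458]
tool_rot: [3.141, -0.001, 0.865]
force: [-0.2, -0.2, 0.7]
grip_width: 0.0851
```

Run:
```python
from h import *
st(); c=calibration('wrist'); im=grab_frame('wrist'); cv2.imwrite('pics/w3.png',im[:,:,::-1]); s=st()
r,_=blue('wrist',im)
for a,b in r: print(a,b,onz(c,b,.067))
p=s['position']; print('tcp proj',proj(c,p), 'tcp axis at .067',proj(c,[p[0],p[1],.067]))
```

```text
t 5.3 pos [ 0.5084 -0.0965  0.0458] rot [ 3.1409e+00 -6.0000e-04  8.6460e-01] F [-0.2 -0.2  0.7] w 0.0851
t 5.35 pos [ 0.5086 -0.0966  0.0462] rot [ 3.1403e+00 -1.0000e-03  8.6450e-01] F [-0.2 -0.3  0.1] w 0.0852
[254, 245, 57, 65, 2852] [281.7713885  277.22265077] [ 0.50860792 -0.09607428  0.067     ]
tcp proj [280.94818213 256.81756115] tcp axis at .067 [280.89584463 277.83936372]
```

View pics/w3.png

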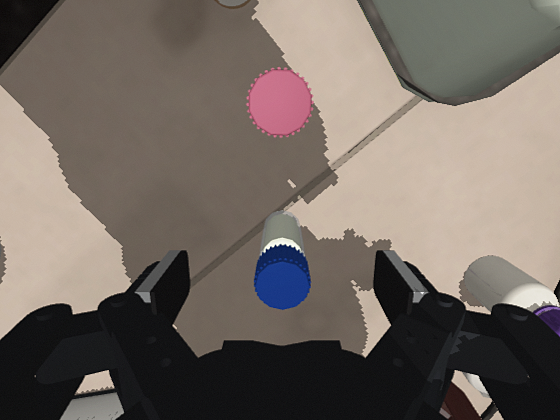

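Vial centred between the pads (cap at (281,277), tool axis at (281,278)). Close.

Call:
carry_out:
  newtons: 35
  deltas: [-1, 0, 0, 0, 0, -1, 0, 0, 0, 0, -1, 0, 0, 0, 0, -1, 0, 0, 0, 0, -1, 0, 0, 0, 0, -1, 0, 0, 0, 0, -1, 0, 0, 0, 0, -1, 0, 0, 0, 0]

```text
clock: 6.02
position: [0.508, -0.0964, 0.0451]
tool_rot: [3.141, -0.0, 0.865]
force: [-2.7, 1.2, 6.1]
grip_width: 0.0227
```

Call:
carry_out:
  deltas: [-1, 0, 0, -1, 0, -1, 0, 0, -3, 0, -1, 0, 0, -4, 0, -1, 0, 0, -4, 0, -1, 0, 0, -3, 0, -1, 0, 0, 0, 0, -1, 0, 0, 0, 0]

```text
clock: 6.6
position: [0.5084, -0.0963, 0.1969]
tool_rot: [3.139, -0.002, 0.865]
force: [-0.7, -0.1, -0.8]
grip_width: 0.0227
```

Run:
```python
from h import *
s=st();print(s['qpos'])
C={n:calibration(n) for n in('wrist','side','top')}
I={n:grab_frame(n) for n in C}
st()
for n in I: cv2.imwrite(f'pics/{n}4.png',I[n][:,:,::-1])
for n in I:
  for k,z in(('well',.092),('pin_level',.08),('shield_center',.03)):
    for m in mark_of(n,k)[:2]: print(n,k,m['xy'],round(m['p'],2),onz(C[n],m['xy'],z))
o=np.hstack([cv2.resize(I['side'][100:300,120:400],None,fx=1.4,fy=1.4),cv2.resize(I['wrist'],(373,280))]);cv2.imwrite('pics/m4.png',o[:,:,::-1])
```

```text
t 6.6 pos [ 0.5084 -0.0963  0.1969] rot [ 3.1391e+00 -2.4000e-03  8.6470e-01] F [-0.7 -0.1 -0.8] w 0.0227
[-0.18683889  0.41374282  0.34219785  1.93344262 -0.18629479  0.82120586
  1.12039669]
t 6.75 pos [ 0.5072 -0.0962  0.1942] rot [-3.1404e+00  9.0000e-04  8.6470e-01] F [-0.2  0.6 -1.1] w 0.0231
wrist pin_level [20.3, 373.5] 0.53 [ 0.4774977  -0.42209543  0.08      ]
wrist shield_center [71.5, 193.8] 0.8 [ 0.3764191  -0.26650625  0.03      ]
wrist shield_center [402.3, 209.8] 0.67 [ 0.61178772 -0.01746979  0.03      ]
side well [298.9, 182.0] 0.8 [ 0.58187674 -0.33993718  0.092     ]
side pin_level [298.5, 185.9] 0.73 [ 0.5827508  -0.33976192  0.08      ]
side shield_center [261.4, 272.0] 0.87 [ 0.37288149 -0.26700789  0.03      ]
top well [311.2, 160.8] 0.76 [ 0.586722   -0.34323513  0.092     ]
top pin_level [307.5, 162.0] 0.62 [ 0.58590435 -0.33519978  0.08      ]
top shield_center [188.6, 247.8] 0.61 [ 0.3815665  -0.03600832  0.03      ]
top shield_center [280.1, 249.5] 0.58 [ 0.37387695 -0.26574922  0.03      ]
```

View pics/m4.png

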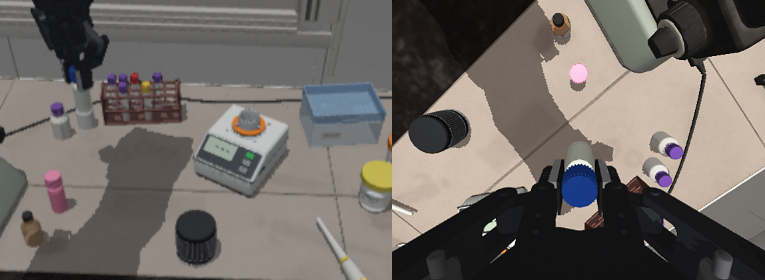

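Call:
carry_out:
  deltas: [-1, -1.66, 3.56, 0, 0, -1, -1.66, 3.56, 0, 0, -1, -1.66, 3.56, 0, 0, -1, -1.66, 3.56, 0, 0, -1, -1.66, 3.56, 0, 0, -1, -1.66, 3.56, 0, 0, -1, -1.66, 3.56, 0, 0, -1, -1.66, 3.56, 0, 0, -1, 0, 0, 0, 0, -1, 0, 0, 0, 0, -1, 0, 0, 0, 0]

```text
clock: 8.12
position: [0.638, -0.3818, 0.1941]
tool_rot: [-3.14, -0.0, 0.864]
force: [-0.5, 0.9, -0.0]
grip_width: 0.0232
```

Run:
```python
from h import *
s=st();print(s['qpos'])
c=calibration('wrist'); im=grab_frame('wrist'); s=st(); c2=calibration('wrist'); print(abs(c['R']-c2['R']).max(),abs(c['t']-c2['t']).max())
cv2.imwrite('pics/w5.png',im[:,:,::-1])
np.savez('w5.npz',R=c['R'],t=c['t'],fov_y=c['fov_y'],cx=c['cx'],cy=c['cy'])
for k,z in(('well',.092),('pin_level',.08)):
    for m in mark_of('wrist',k)[:2]: print(k,m['xy'],round(m['p'],2),onz(c,m['xy'],z))
```

```text
t 8.12 pos [ 0.638  -0.3818  0.1941] rot [-3.1404 -0.      0.8645] F [-0.5  0.9 -0. ] w 0.0232
[ 0.28268717  0.78157189  0.33306943  1.2807493  -0.25874809  1.12207725
  1.5025422 ]
t 8.17 pos [ 0.6382 -0.3812  0.1946] rot [-3.1408e+00 -4.0000e-04  8.6530e-01] F [-0.4  0.6  0.2] w 0.0231
0.0006184890496503392 0.00016800276422651583
well [278.8, 114.2] 0.94 [ 0.58439775 -0.33824988  0.092     ]
pin_level [276.7, 118.3] 0.88 [ 0.58560068 -0.34162554  0.08      ]
```

View pics/w5.png

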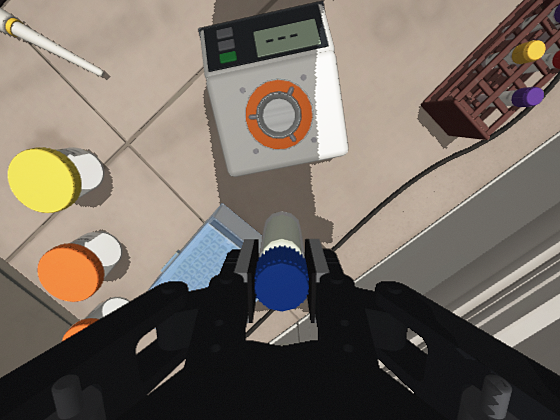

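Run:
```python
from h import *
im=cv2.imread('pics/w5.png'); d=np.load('w5.npz'); c={k:d[k] for k in d.files}
x0,y0,k=230,65,6
cr=cv2.resize(im[y0:y0+100,x0:x0+100],None,fx=k,fy=k,interpolation=cv2.INTER_CUBIC)
hsv=cv2.cvtColor(im,cv2.COLOR_BGR2HSV); M=cv2.inRange(hsv,(3,120,80),(20,255,255)); M[:, :200]=0;M[200:]=0;M[:,350:]=0
cn,_=cv2.findContours(M,cv2.RETR_EXTERNAL,cv2.CHAIN_APPROX_NONE); q=max(cn,key=cv2.contourArea); hull=cv2.convexHull(q); e=cv2.fitEllipse(hull); print(e)
for z in(.074,.070): print(z,onz(c,e[0],z))
# outer radius in world
pts=np.array([onz(c,p[0],.074) for p in hull]); ctr=onz(c,e[0],.074); print('R',np.linalg.norm(pts-ctr,axis=1).mean())
# circle fit in world of hull
A=np.c_[2*pts[:,:2],np.ones(len(pts))]; sol=np.linalg.lstsq(A,(pts[:,:2]**2).sum(1),rcond=None)[0]; print('circ',sol[:2],np.sqrt(sol[2]+sol[:2]@sol[:2]))
cv2.imwrite('pics/w5crop.png',cr)
```

```text
((278.44085693359375, 114.09463500976562), (66.31385040283203, 68.79872131347656), 177.6126708984375)
0.074 [ 0.58399041 -0.33848269  0.074     ]
0.07 [ 0.58395228 -0.33849944  0.07      ]
R 0.027015037778588765
circ [ 0.58457939 -0.33898668] 0.027050603353592058
```

View pics/w5crop.png

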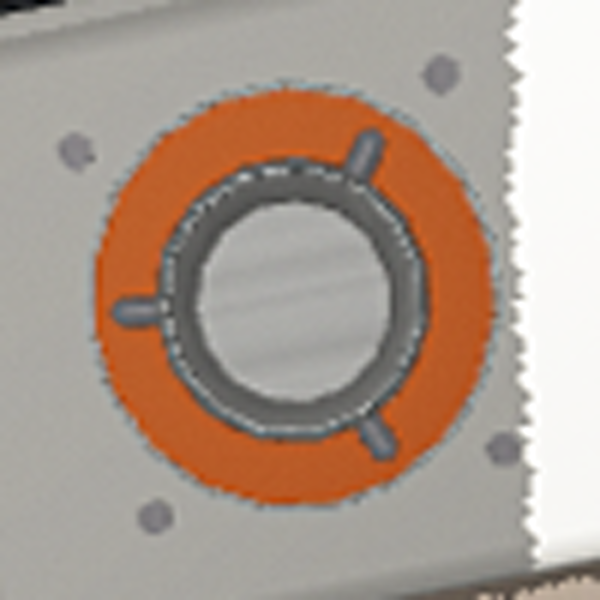

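Call:
carry_out:
  deltas: [-1, -0.1, -3.4, 0, 0, -1, -0.12, -3.43, 0, 0, -1, 0, 0, 2, 0, -1, 0, 0, 2.2, 0, -1, 0, 0, 0, 0, -1, 0, 0, 0, 0, -1, 0, 0, 0, 0]

```text
clock: 8.85
position: [0.5854, -0.3396, 0.1541]
tool_rot: [3.14, -0.0, 0.865]
force: [-1.0, 0.4, 0.5]
grip_width: 0.0228
```

Run:
```python
from h import *
d=np.load('w5.npz'); c={k:d[k] for k in d.files}
w=onz(c,(279.2,115),.092);print(w)
for p in[(292,87.8),(249.2,117),(294.7,140.8)]:
    q=onz(c,p,.078);v=q-[.5848,-.3388,.078];print(np.degrees(np.arctan2(v[1],v[0])),np.linalg.norm(v))
s=st()
I={n:grab_frame(n) for n in('side','wrist','top')}; st()
o=np.hstack([cv2.resize(I['side'][110:250,220:380],None,fx=2.4,fy=2.4),cv2.resize(I['wrist'],(448,336))]);cv2.imwrite('pics/m6.png',o[:,:,::-1])
cv2.imwrite('pics/s6.png',cv2.resize(I['side'][140:220,250:350],None,fx=6,fy=6,interpolation=cv2.INTER_CUBIC)[:,:,::-1])
cs=calibration('side')
for z in(.1,.092): print(proj(cs,[s['position'][0],s['position'][1],z]),proj(cs,[.5848,-.3388,z]))
```

```text
[ 0.58503993 -0.3383997   0.092     ]
112.694465266784 0.023195920651270477
-127.00988607244668 0.023852528520945653
-7.748158245862096 0.02415362413948766
t 8.85 pos [ 0.5854 -0.3396  0.1541] rot [ 3.1404e+00 -2.0000e-04  8.6500e-01] F [-1.   0.4  0.5] w 0.0228
t 9.0 pos [ 0.5854 -0.3399  0.1539] rot [ 3.1401e+00 -3.0000e-04  8.6460e-01] F [-0.2 -0.6 -0.6] w 0.0231
[298.96297678 178.19789322] [298.58663857 178.3607506 ]
[298.74973763 181.00231277] [298.37551446 181.16560677]
```

View pics/m6.png

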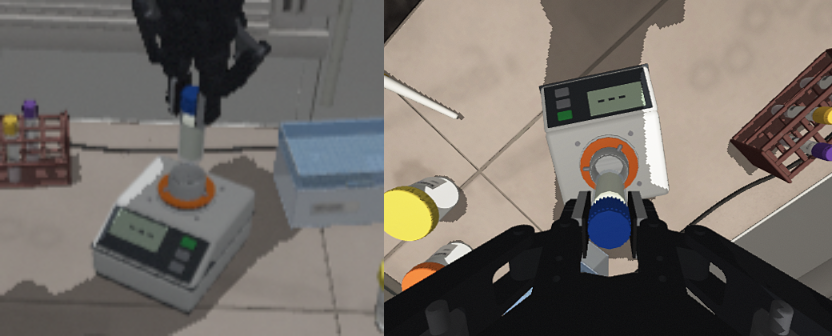

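View pics/s6.png

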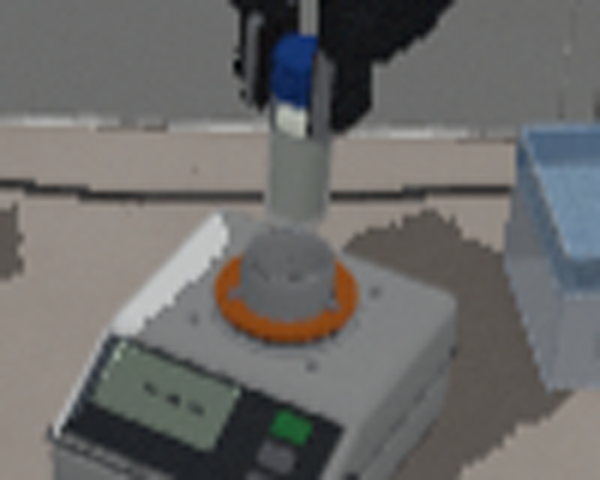

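Run:
```python
from h import *
I={}
for n in('side','top','wrist'):
    I[n]=grab_frame(n); np.save(f'pics/{n}6.npy',I[n])
s=st()
g=cv2.cvtColor(I['side'],cv2.COLOR_RGB2GRAY).astype(float)
for r in (164,166,168,170,172,174): print(r,g[r,286:316].astype(int))
print()
for r in (183,185,187,189): print(r,g[r,280:320].astype(int))
cv2.imwrite('pics/w6.png',cv2.resize(I['wrist'][150:300,200:360],None,fx=4,fy=4,interpolation=cv2.INTER_CUBIC)[:,:,::-1])
```

```text
t 9.15 pos [ 0.5851 -0.3397  0.1533] rot [ 3.1409e+00 -2.0000e-04  8.6460e-01] F [-0.9 -0.4 -0.5] w 0.0228
164 [141 141 142 143 140 141 140 139 136 116 107 110 111 112 111 109 106  96
  91 119 141 140 139 139 139 139 138 139 139 139]
166 [142 141 144 141 142 143 143 143 137 112 110 111 112 112 110 109 105 100
  97 125 141 140 140 140 140 139 140 141 140 140]
168 [142 142 141 141 141 141 142 142 132 112 109 111 112 110 110 106 104 100
 103 132 140 140 140 141 140 140 140 141 140 141]
170 [140 140 141 142 142 141 141 140 131 107 109 112 112 111 108 107 102  98
 103 135 139 139 140 141 139 139 139 139 137 137]
172 [ 65  63  65  66  66  63  65  67 125 107 111 113 111 111 108 105  99  98
 105  50  50  54  52  52  49  53  49  46  46  45]
174 [131 133 133 134 134 137 137 135 127 113 111 111 111 107 107 104 100  99
 116 137 137 137 137 137 136 136 138 139 137 137]

183 [194 194 194 194 193 154 128 122 102  85  87  94  88  98  98  99  99  99
  90  97  96  95  92  89  92  96 111 125 127 118 109 103  95  87  88  86
  86  88  86  88]
185 [194 194 193 179 127 127 112  86  84  86  87  92  96  89  93  98  99 100
  90  90  94  99  99 100 100  97  85  86 111 128 128 127 129 130 124 113
 103  96  87  87]
187 [180 127 127 128 127 113  85  85  89  87  91  89  93  95  98 101 102 103
 104 104 105 104 102 100  97  90  84  84  87 107 127 124 120 124 127 127
 128 128 129 127]
189 [127 127 127 127 127 110  82  80  88  90  83  89  92  93  96  97  97  97
  98  96  98  97  97  96  95  76  86  85  86 100 127 117 107 120 127 128
 127 128 128 128]
```

View pics/w6.png

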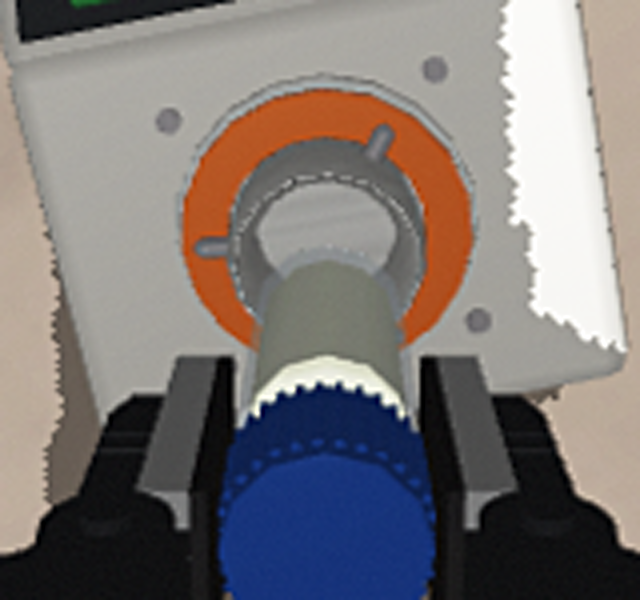

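Run:
```python
from h import *
from scipy.optimize import least_squares
cs,ct=calibration('side'),calibration('top')
d=np.load('w5.npz'); cw={k:d[k] for k in d.files}
C={'side':cs,'top':ct,'w5':cw}
def hull(im,box):
    hsv=cv2.cvtColor(im,cv2.COLOR_BGR2HSV); M=cv2.inRange(hsv,(3,110,80),(20,255,255)); x0,y0,x1,y1=box
    K=np.zeros_like(M);K[y0:y1,x0:x1]=M[y0:y1,x0:x1]
    # subpixel: upsample
    cn,_=cv2.findContours(K,cv2.RETR_EXTERNAL,cv2.CHAIN_APPROX_NONE); q=max(cn,key=cv2.contourArea); return q[:,0].astype(float)
F={'side':('side0',(280,170,320,205)),'top':('top0',(290,140,330,190)),'w5':('w5',(230,60,330,170))}
H={n:hull(cv2.imread(f'pics/{F[n][0]}.png'),F[n][1]) for n in F}
for n in F:
    h=cv2.convexHull(H[n].astype(np.float32)); 
    for z in (.074,):
        pts=np.array([onz(C[n],p,z)[:2] for p in h[:,0]])
        A=np.c_[2*pts,np.ones(len(pts))]; s=np.linalg.lstsq(A,(pts**2).sum(1),rcond=None)[0]; print(n,len(pts),s[:2],np.sqrt(s[2]+s[:2]@s[:2]))
```

```text
side 15 [ 0.58045443 -0.33696843] 0.02699697800060698
top 18 [ 0.58420826 -0.33949519] 0.026594208551562054
w5 33 [ 0.58455202 -0.33890159] 0.02711383535273686
```

Call:
carry_out:
  deltas: [-1, 0.08, -0.17, 0, 0, -1, 0, 0, 0.8, 0, -1, 0, 0, 0.6, 0, -1, 0, 0, 0.4, 0, -1, 0, 0, 0.4, 0, -1, 0, 0, 0.1, 0, -1, 0, 0, 0, 0]

```text
clock: 9.73
position: [0.5839, -0.3378, 0.1293]
tool_rot: [-3.141, 0.0, 0.865]
force: [0.0, -0.6, 0.0]
grip_width: 0.0227
```

Run:
```python
from h import *
st();im=grab_frame('wrist');s=grab_frame('side'); st()
o=np.hstack([cv2.resize(im[150:300,200:360],(400,375),interpolation=cv2.INTER_CUBIC),cv2.resize(s[140:220,255:340],(398,375),interpolation=cv2.INTER_CUBIC)])
cv2.imwrite('pics/m7.png',o[:,:,::-1])
```

```text
t 9.73 pos [ 0.5839 -0.3378  0.1293] rot [-3.1409e+00  3.0000e-04  8.6460e-01] F [ 0.  -0.6  0. ] w 0.0227
t 9.83 pos [ 0.5842 -0.3379  0.1299] rot [3.1415e+00 1.0000e-04 8.6460e-01] F [ 0.4 -0.4 -0.2] w 0.0231
```

View pics/m7.png

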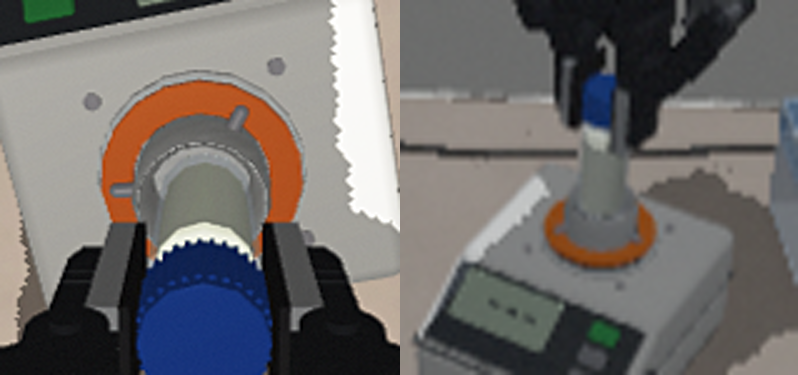

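Call:
carry_out:
  deltas: [-1, 0, 0, 0.6, 0, -1, 0, 0, 0.6, 0, -1, 0, 0, 0.6, 0, -1, 0, 0, 0.5, 0, -1, 0, 0, 0.2, 0, -1, 0, 0, 0, 0]

```text
clock: 10.33
position: [0.5839, -0.3377, 0.104]
tool_rot: [-3.141, 0.0, 0.865]
force: [-0.3, -0.3, -0.3]
grip_width: 0.0229
```

Call:
carry_out:
  deltas: [-1, 0, 0, 0.4, 0, -1, 0, 0, 0.3, 0, -1, 0, 0, 0.2, 0, -1, 0, 0, 0, 0, -1, 0, 0, 0, 0]

```text
clock: 10.75
position: [0.5842, -0.3378, 0.0957]
tool_rot: [-3.142, -0.0, 0.865]
force: [-0.2, 0.0, -0.3]
grip_width: 0.0228
```

Call:
carry_out:
  deltas: [-1, 0, 0, 0.15, 0, -1, 0, 0, 0, 0, 0.0, 0, 0, 0, 0, 0.3, 0, 0, 0, 0, 0.6, 0, 0, 0, 0, 1, 0, 0, 0, 0, 1, 0, 0, 0, 0, 1, 0, 0, 0, 0, 1, 0, 0, 0, 0]

```text
clock: 11.5
position: [0.5841, -0.3379, 0.0943]
tool_rot: [3.142, 0.0, 0.865]
force: [-0.2, -0.0, -0.7]
grip_width: 0.0859
```

Run:
```python
from h import *
st();im=grab_frame('wrist');s=grab_frame('side'); st(); c=calibration('wrist')
o=np.hstack([cv2.resize(im[100:350,140:420],(440,393),interpolation=cv2.INTER_CUBIC),cv2.resize(s[140:220,265:340],(360,393),interpolation=cv2.INTER_CUBIC)])
cv2.imwrite('pics/m8.png',o[:,:,::-1])
r,_=blue('w',im); print(r[0],onz(c,r[0][1],.113))
```

```text
t 11.5 pos [ 0.5841 -0.3379  0.0943] rot [3.1415 0.     0.8646] F [-0.2 -0.  -0.7] w 0.0859
t 11.6 pos [ 0.5841 -0.3379  0.0943] rot [-3.1416  0.      0.8646] F [ 0.6 -1.2 -0.5] w 0.0854
([255, 242, 55, 64, 2740], array([281.93978102, 274.45364964])) [ 0.58443979 -0.33737658  0.113     ]
```

View pics/m8.png

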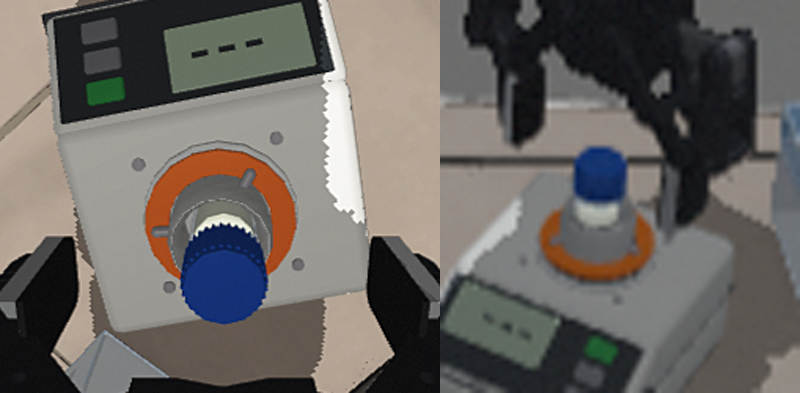

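Call:
carry_out:
  deltas: [1, 0, 0, -2.5, 0, 1, 0, 0, -4, 0, 1, 0, 0, -4, 0, 1, -1.35, -3.43, 0, 0, 1, -1.35, -3.43, 0, 0, 1, -1.35, -3.43, 0, 0, 1, -1.35, -3.43, 0, 0, 1, -1.35, -3.43, 0, 0, 1, -1.35, -3.43, 0, 0, 1, 0, 0, 3, 0, 1, 0, 0, 3, 0, 1, 0, 0, 0, 0, 1, 0, 0, 0, 0]

```text
clock: 12.68
position: [0.3745, -0.2659, 0.1392]
tool_rot: [-3.139, 0.001, 0.864]
force: [0.7, -0.7, 0.5]
grip_width: 0.0855
```

Run:
```python
from h import *
s=st();c=calibration('wrist');im=grab_frame('wrist'); s=st(); print(s['qpos'])
cv2.imwrite('pics/w9.png',im[:,:,::-1])
p=s['position']; print(proj(c,[p[0],p[1],.06]))
for m in mark_of('wrist','shield_center')[:2]: print(m,onz(c,m['xy'],.03))
for r in regions_of('wrist','shield_center')[:2]:
    print(r['p'],r['xy'],r['region'].sum())
g=im.max(2); 
r=regions_of('wrist','shield_center')[0]['region'].astype(np.uint8)
# top face: project hull points at z=.06
cv2.imwrite('pics/w9r.png',np.where(r[:,:,None]>0,im,im//3)[:,:,::-1])
```

```text
t 12.68 pos [ 0.3745 -0.2659  0.1392] rot [-3.1395e+00  8.0000e-04  8.6420e-01] F [ 0.7 -0.7  0.5] w 0.0855
t 12.73 pos [ 0.3751 -0.2663  0.14  ] rot [-3.1412e+00  4.0000e-04  8.6420e-01] F [ 0.5  0.3 -0.2] w 0.0854
[ 0.22801177  0.42589603  0.33355525  2.11937253 -0.23092294  0.63049076
  1.58560436]
[281.19887465 210.99981769]
{'xy': [288.0, 203.7], 'p': 0.72} [ 0.38094002 -0.26381147  0.03      ]
0.95 [285.2, 207.3] 4827
```

View pics/w9.png

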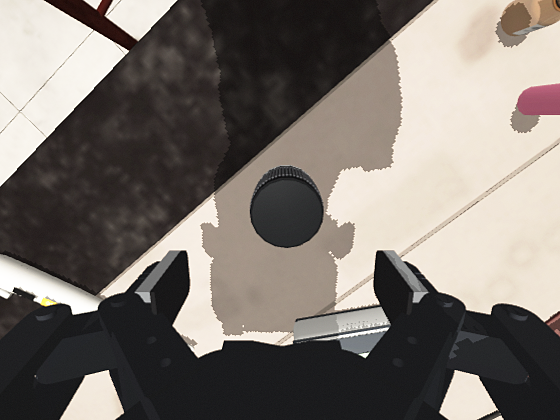

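Run:
```python
from h import *
s=status.observe();c=calibration('wrist');p=s['position'];print(p)
q=onz(c,(287.2,212),.06); d=(q-p)[:2]; y=s['tool_rot'][2]
print(q,'tool dx,dy mm',1e3*(d@[np.cos(y),np.sin(y)]),1e3*(d@[np.sin(y),-np.cos(y)]))
for a in((251,212),(324,212)): print(onz(c,a,.06))
```

```text
[ 0.37563004 -0.26635833  0.14044144]
[ 0.38041985 -0.26424134  0.06      ] tool dx,dy mm 4.7189495599572835 2.2705599008184647
[ 0.36269743 -0.28500993  0.06      ]
[ 0.3984339  -0.24313098  0.06      ]
```

Call:
carry_out:
  deltas: [1, 0.47, 0.2, 2, 0, 1, 0, 0, 3, 0, 1, 0, 0, 3, 0, 1, 0, 0, 3, 0, 1, 0, 0, 1.2, 0, 1, 0, 0, 0, 0, 1, 0, 0, 0, 0]

```text
clock: 13.47
position: [0.3797, -0.264, 0.0178]
tool_rot: [-3.141, 0.0, 0.864]
force: [0.5, 0.2, -0.2]
grip_width: 0.0856
```

Run:
```python
from h import *
s=st();c=calibration('wrist');im=grab_frame('wrist'); p=s['position']; print(proj(c,[p[0],p[1],.06]))
cv2.imwrite('pics/w10.png',im[:,:,::-1])
```

```text
t 13.47 pos [ 0.3797 -0.264   0.0178] rot [-3.1415e+00  1.0000e-04  8.6440e-01] F [ 0.5  0.2 -0.2] w 0.0856
[280.46610236 305.95746407]
```

View pics/w10.png

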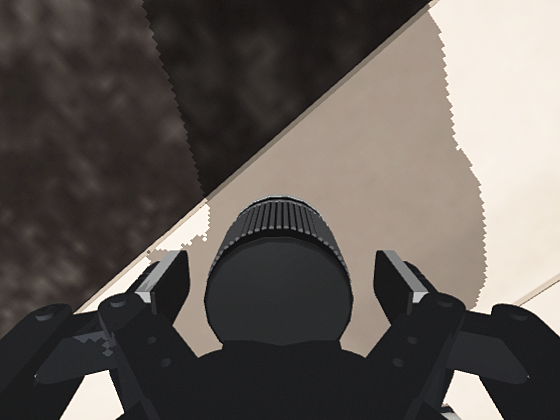

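Call:
carry_out:
  newtons: 60
  deltas: [-1, 0, 0, 0, 0, -1, 0, 0, 0, 0, -1, 0, 0, 0, 0, -1, 0, 0, 0, 0, -1, 0, 0, 0, 0, -1, 0, 0, 0, 0]

```text
clock: 14.02
position: [0.3802, -0.264, 0.0187]
tool_rot: [3.14, -0.001, 0.865]
force: [-2.8, 1.9, 25.4]
grip_width: 0.0555
```

Call:
carry_out:
  deltas: [-1, 0, 0, -0.5, 0, -1, 0, 0, -2, 0, -1, 0, 0, -3.5, 0, -1, 0, 0, -4, 0, -1, 0, 0, -3, 0, -1, 0, 0, 0, 0, -1, 0, 0, 0, 0]

```text
clock: 14.6
position: [0.3805, -0.2637, 0.1491]
tool_rot: [3.138, -0.001, 0.865]
force: [-0.3, -0.8, -1.2]
grip_width: 0.0553
```

Run:
```python
from h import *
s=st();print(s['qpos']);c=calibration('wrist');im=grab_frame('wrist');sd=grab_frame('side'); p=s['position'];
cv2.imwrite('pics/m11.png',np.hstack([im[150:,150:420],cv2.resize(sd[150:300,190:350],(288,270))])[:,:,::-1])
print('axis at top if grip at nominal',proj(c,p+[0,0,.042]))
```

```text
t 14.6 pos [ 0.3805 -0.2637  0.1491] rot [ 3.138e+00 -1.500e-03  8.652e-01] F [-0.3 -0.8 -1.2] w 0.0553
[ 0.20114381  0.41355705  0.35483465  2.10913898 -0.23374606  0.65145998
  1.58003019]
axis at top if grip at nominal [280.66002899 305.97254831]
```

View pics/m11.png

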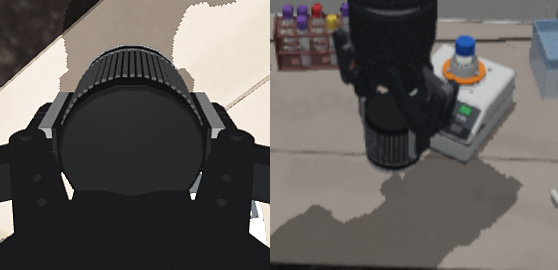

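Run:
```python
from h import *
s=st();c=calibration('wrist');p=s['position'];y=s['tool_rot'][2];tx=np.array([np.cos(y),np.sin(y),0]);ty=np.array([np.sin(y),-np.cos(y),0])
for h in(.042,.045): print([proj(c,p+[0,0,h]+a).round(1) for a in(-.028*ty,.028*tx,-.028*tx,-.0265*ty)])
im=grab_frame('wrist');cv2.imwrite('pics/w12.png',cv2.resize(im[180:350,190:370],None,fx=3.5,fy=3.5,interpolation=cv2.INTER_CUBIC)[:,:,::-1]*1)
im2=np.clip(im[180:350,190:370].astype(float)*3,0,255).astype(np.uint8);cv2.imwrite('pics/w12b.png',cv2.resize(im2,None,fx=3.5,fy=3.5)[:,:,::-1])
```

```text
t 14.7 pos [ 0.3794 -0.2633  0.1471] rot [-3.1414e+00 -2.0000e-04  8.6500e-01] F [-0.9  0.2 -1.5] w 0.0555
[array([280.4, 235.3]), array([355.8, 305.6]), array([205.2, 305.6]), array([280.4, 239.3])]
[array([280.4, 238.6]), array([357.7, 310.5]), array([203.2, 310.5]), array([280.4, 242.7])]
```

View pics/w12b.png

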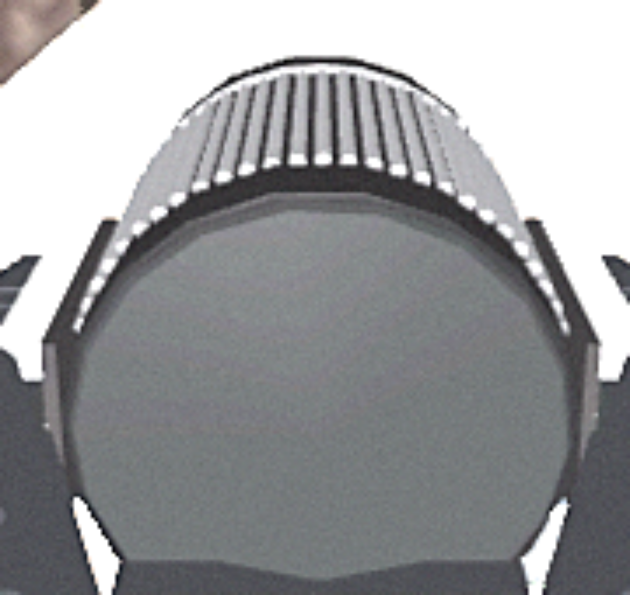

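Call:
carry_out:
  deltas: [-1, 0, 0, -2.7, 0, -1, 1.27, 3.42, 0, 0, -1, 1.27, 3.42, 0, 0, -1, 1.27, 3.42, 0, 0, -1, 1.27, 3.42, 0, 0, -1, 1.27, 3.42, 0, 0, -1, 1.27, 3.42, 0, 0, -1, 0, 0, 0, 0, -1, 0, 0, 0, 0, -1, 0, 0, 0, 0]

```text
clock: 15.58
position: [0.5839, -0.3388, 0.1725]
tool_rot: [-3.139, 0.001, 0.864]
force: [0.2, -0.1, -2.0]
grip_width: 0.0551
```

Run:
```python
from h import *
s=st();c=calibration('wrist');im=grab_frame('wrist');sd=grab_frame('side'); p=s['position'];
print('move needed mm',1e3*(np.array([.5849,-.3382])-p[:2]))
cv2.imwrite('pics/m13.png',np.hstack([cv2.resize(im,(430,322)),cv2.resize(sd[115:215,245:360],(370,322),interpolation=cv2.INTER_CUBIC)])[:,:,::-1])
```

```text
t 15.58 pos [ 0.5839 -0.3388  0.1725] rot [-3.1388e+00  1.1000e-03  8.6400e-01] F [ 0.2 -0.1 -2. ] w 0.0551
move needed mm [0.96054438 0.58762159]
```

View pics/m13.png

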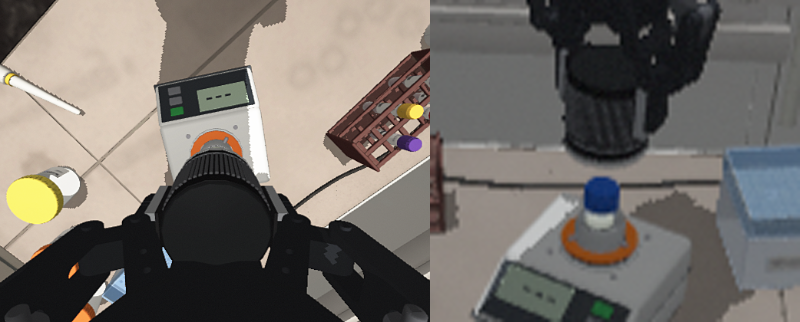

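Call:
carry_out:
  deltas: [-1, 0.06, 0.03, 1.5, 0, -1, 0, 0, 1.5, 0, -1, 0, 0, 1.5, 0, -1, 0, 0, 1.0, 0, -1, 0, 0, 0.1, 0, -1, 0, 0, 0, 0, -1, 0, 0, 0, 0]

```text
clock: 16.27
position: [0.5859, -0.3388, 0.1192]
tool_rot: [3.141, -0.0, 0.864]
force: [0.5, -0.2, -1.3]
grip_width: 0.0555
```

Run:
```python
from h import *
s=st();sd=grab_frame('side'); st();im=grab_frame('wrist');np.save('pics/side14.npy',sd)
s=st()
cv2.imwrite('pics/m14.png',np.hstack([cv2.resize(im[130:330,180:400],(400,364)),cv2.resize(sd[130:215,255:345],(385,364),interpolation=cv2.INTER_CUBIC)])[:,:,::-1])
```

```text
t 16.27 pos [ 0.5859 -0.3388  0.1192] rot [ 3.1407e+00 -1.0000e-04  8.6450e-01] F [ 0.5 -0.2 -1.3] w 0.0555
t 16.32 pos [ 0.586  -0.3388  0.1193] rot [ 3.1404e+00 -3.0000e-04  8.6450e-01] F [-0.6 -0.3 -1.5] w 0.055
t 16.37 pos [ 0.586  -0.3388  0.1193] rot [ 3.1403e+00 -3.0000e-04  8.6460e-01] F [ 0.6  0.7 -1.3] w 0.0554
```

View pics/m14.png

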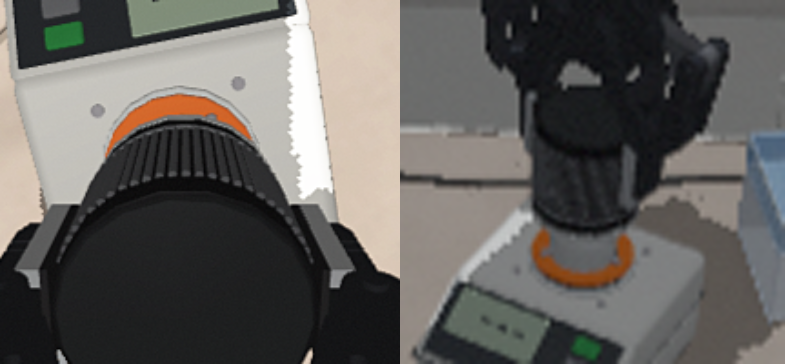

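Call:
carry_out:
  deltas: [-1, -0.02, -0.1, 0.2, 0, -1, 0, 0, 0.3, 0, -1, 0, 0, 0.3, 0, -1, 0, 0, 0.2, 0, -1, 0, 0, 0.1, 0, -1, 0, 0, 0, 0]

```text
clock: 16.87
position: [0.5847, -0.338, 0.1069]
tool_rot: [-3.141, 0.0, 0.865]
force: [0.2, 0.5, -0.9]
grip_width: 0.0551
```

Call:
carry_out:
  deltas: [-1, 0, 0, 0.2, 0, -1, 0, 0, 0.2, 0, -1, 0, 0, 0.2, 0, -1, 0, 0, 0.1, 0, -1, 0, 0, 0, 0]

```text
clock: 17.28
position: [0.5848, -0.3381, 0.1]
tool_rot: [-3.141, 0.0, 0.865]
force: [0.5, -0.5, -1.4]
grip_width: 0.0553
```

Over the spigot with no side force. Down to the pins.

Call:
carry_out:
  deltas: [-1, 0, 0, 0.1, 0, -1, 0, 0, 0.1, 0, -1, 0, 0, 0.1, 0, -1, 0, 0, 0, 0]

```text
clock: 17.62
position: [0.5851, -0.3383, 0.0984]
tool_rot: [3.141, -0.0, 0.864]
force: [-4.6, 3.1, 15.1]
grip_width: 0.0552
```

Call:
carry_out:
  deltas: [-1, 0, 0, 0, 3, -1, 0, 0, 0, 3, -1, 0, 0, 0, 3, -1, 0, 0, 0, 3]

```text
clock: 17.95
position: [0.5857, -0.3388, 0.0985]
tool_rot: [3.139, -0.001, 0.653]
force: [-0.6, -1.5, 10.2]
grip_width: 0.0554
```

Call:
carry_out:
  deltas: [-1, 0, 0, 0, 3, -1, 0, 0, 0, 3, -1, 0, 0, 0, 3, -1, 0, 0, 0, 3]

```text
clock: 18.28
position: [0.5856, -0.3389, 0.0985]
tool_rot: [3.139, -0.001, 0.443]
force: [-0.7, -2.0, 10.5]
grip_width: 0.055
```

Call:
carry_out:
  deltas: [-1, 0, 0, 0, 3, -1, 0, 0, 0, 3, -1, 0, 0, 0, 3, -1, 0, 0, 0, 3]

```text
clock: 18.62
position: [0.5856, -0.3389, 0.0985]
tool_rot: [3.14, -0.002, 0.234]
force: [0.7, -1.9, 10.5]
grip_width: 0.0553
```

Call:
carry_out:
  deltas: [-1, 0, 0, 0, 3, -1, 0, 0, 0, 3, -1, 0, 0, 0, 3, -1, 0, 0, 0, 3]

```text
clock: 18.95
position: [0.5856, -0.3389, 0.0985]
tool_rot: [3.14, -0.002, 0.024]
force: [-1.1, -1.8, 10.6]
grip_width: 0.0551
```

Call:
carry_out:
  deltas: [-1, 0, 0, 0, 3, -1, 0, 0, 0, 3, -1, 0, 0, 0, 3, -1, 0, 0, 0, 3]

```text
clock: 19.28
position: [0.5855, -0.3389, 0.0985]
tool_rot: [3.14, -0.002, -0.185]
force: [-0.3, -2.0, 10.6]
grip_width: 0.0554
```

Call:
carry_out:
  deltas: [-1, 0, 0, 0, 3, -1, 0, 0, 0, 3, -1, 0, 0, 0, 3, -1, 0, 0, 0, 3]

```text
clock: 19.62
position: [0.5855, -0.3389, 0.0985]
tool_rot: [3.141, -0.002, -0.394]
force: [-0.2, -1.4, 9.4]
grip_width: 0.0553
```

Call:
carry_out:
  deltas: [-1, 0, 0, 0, 3, -1, 0, 0, 0, 3, -1, 0, 0, 0, 3, -1, 0, 0, 0, 3]

```text
clock: 19.95
position: [0.5858, -0.3388, 0.0983]
tool_rot: [-3.142, -0.003, -0.604]
force: [1.0, -2.4, 4.7]
grip_width: 0.0556
```

Run:
```python
from h import *
s=st();print(s['qpos'],s['moment'])
```

```text
t 19.95 pos [ 0.5858 -0.3388  0.0983] rot [-3.1415e+00 -2.9000e-03 -6.0370e-01] F [ 1.  -2.4  4.7] w 0.0556
[ 0.03219389  0.8770973   0.69343329  1.57991298 -0.66073475  0.92822743
  0.35120072] [-0.56810822 -0.28258069  0.06295192]
```

Call:
carry_out:
  deltas: [-1, 0, 0, 0.03, 1.5, -1, 0, 0, 0.03, 1.5, -1, 0, 0, 0, 0]

```text
clock: 20.2
position: [0.5853, -0.3386, 0.0973]
tool_rot: [3.141, -0.002, -0.656]
force: [-0.9, -1.7, 4.2]
grip_width: 0.0551
```

Call:
carry_out:
  deltas: [-1, 0, 0, 0.05, 0, -1, 0, 0, 0.05, 0, -1, 0, 0, 0.05, 0, -1, 0, 0, 0, 0]

```text
clock: 20.53
position: [0.5848, -0.3391, 0.0961]
tool_rot: [3.141, -0.002, -0.655]
force: [-2.3, -3.5, 8.0]
grip_width: 0.055
```

Call:
carry_out:
  deltas: [-1, 0, 0.02, 0.05, 1.5, -1, 0, 0.01, 0.05, 1.5, -1, 0, 0, 0.05, 0, -1, 0, 0, 0.05, 0, -1, 0, 0, 0, 0]

```text
clock: 20.95
position: [0.5846, -0.3385, 0.093]
tool_rot: [3.141, -0.0, -0.706]
force: [-0.3, -3.6, -0.8]
grip_width: 0.0551
```

Call:
carry_out:
  newtons: 80
  deltas: [-1, 0, 0.02, 0.1, 0, -1, 0, 0, 0.1, 0, -1, 0, 0, 0.1, 0, -1, 0, 0, 0.1, 0, -1, 0, 0, 0.1, 0, -1, 0, 0, 0, 0]

```text
clock: 21.45
position: [0.5846, -0.3386, 0.0885]
tool_rot: [-3.141, -0.0, -0.706]
force: [-0.9, -1.7, 5.8]
grip_width: 0.055
```

Call:
carry_out:
  deltas: [-1, 0, 0, 0.1, 0, -1, 0, 0, 0.1, 0, -1, 0, 0, 0.05, 0, -1, 0, 0, 0, 0]

```text
clock: 21.78
position: [0.5847, -0.3386, 0.0878]
tool_rot: [-3.14, -0.001, -0.706]
force: [-8.9, 5.6, 33.6]
grip_width: 0.0547
```

Call:
carry_out:
  deltas: [-1, 0, 0, -0.1, 0, -1, 0, 0, 0, 0, -1, 0, 0, 0, 0, -1, 0, 0, 0, 0]

```text
clock: 22.12
position: [0.5846, -0.3386, 0.0879]
tool_rot: [-3.141, -0.0, -0.706]
force: [-5.0, 2.1, 19.7]
grip_width: 0.0546
```

Run:
```python
from h import *
st();sd=grab_frame('side');im=grab_frame('wrist');s=st();c=calibration('wrist');tp=grab_frame('top')
cv2.imwrite('pics/m20.png',np.hstack([cv2.resize(im[100:350,130:430],(420,350)),cv2.resize(sd[130:215,255:345],(370,350),interpolation=cv2.INTER_CUBIC)])[:,:,::-1])
cv2.imwrite('pics/m20t.png',np.hstack([tp[90:280,140:430],cv2.resize(sd[140:290,120:430],(400,190))])[:,:,::-1])
st()
```

```text
t 22.12 pos [ 0.5846 -0.3386  0.0879] rot [-3.1409e+00 -5.0000e-04 -7.0590e-01] F [-5.   2.1 19.7] w 0.0546
t 22.22 pos [ 0.5847 -0.3386  0.0879] rot [-3.1409e+00 -5.0000e-04 -7.0590e-01] F [-5.3  2.8 19.6] w 0.0547
t 22.27 pos [ 0.5847 -0.3386  0.0879] rot [-3.1409e+00 -5.0000e-04 -7.0580e-01] F [-4.8  2.5 20. ] w 0.0546
```

View pics/m20.png

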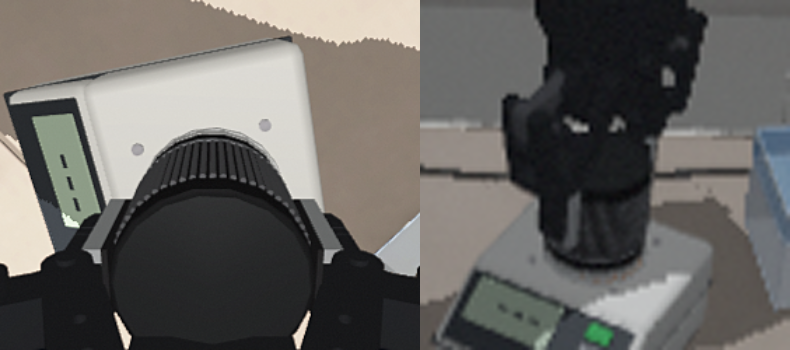

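View pics/m20t.png

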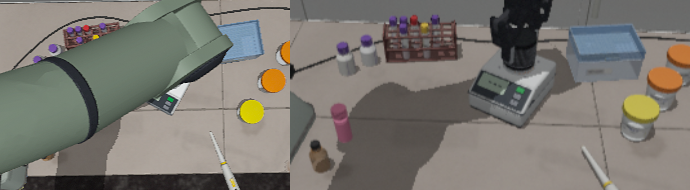

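Run:
```python
from h import *
st(); print(job.job_done()); st()
```

```text
t 22.27 pos [ 0.5847 -0.3386  0.0879] rot [-3.1409e+00 -5.0000e-04 -7.0580e-01] F [-4.8  2.5 20. ] w 0.0546
the job is handed in; nothing more can be done
None
the job is handed in; nothing more can be done
```

I stood the vial in the well, let it go, and set the shield over the port. I turned it about 90° until it dropped over the pins, pushed it home and handed the job in at 22.3 s, still holding it down.

**What the last checks showed**
- **Vial:** after release the cap was within about 1 mm of my estimate of the well centre, and upright in both pictures. It has been hidden under the shield since then.
- **Keyways:** the shield rode on the pins with the tool at z = 0.0985 m. It then went down through the 6 mm drop to the ring and stopped hard at 0.0878–0.0879 m. That is 10.6–10.7 mm of travel against 11 mm nominal, so the ring should be about 4.7 mm down.
- **Holding:** at hand-in it was pressing down with about 20 N under an 80 N grip. The tool was upright and steady at (0.5847, -0.3386), within about 1 mm of the well estimate.
- **Surroundings:** the last top and side pictures showed no sign that the bottles or the cup had moved. I did not measure their positions again.

**What disagreed or stayed unproved**
- The side camera placed things up to 4 mm lower in x and 2 mm higher in y than the top and wrist cameras. I used the wrist measurements and felt for contact.
- The meter's display still showed "- - -" in the last picture, so the reading is not confirmed that way. I judged "home" from depth and force.

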